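# Sort the cans and put away the paddle

## Task

Tidy the can bench: stand the blue can in the blue holder and the yellow can in the yellow holder, both upright, and lay the paddle flat on the painted outline on the white board, blade on blade and handle on handle. Lay the crushed green can flat on a free part of the rubber mat, wholly on the mat and clear of the two crushed cans there, which must stay where they are. Let go of everything at the end.

Things in the scene. Friction and masses are not known exactly. Their poses are not given: they have to be found in the camera images.
- can_blue: Tall slim empty drinks can, blue with a white band, its rim and shoulder in the same colour and a small bare metal disc in the middle of its top, standing upright on the bench: 53 mm diameter, 134 mm high, about 16 g, stiff enough to grip. Origin at the centre of its underside, z up along the can.
- can_yellow: Short empty drinks can, yellow with a white band, its rim and shoulder in the same colour and a small bare metal disc in the middle of its top, standing upright on the bench: 53 mm diameter, 88 mm high, about 16 g, stiff enough to grip. Origin at the centre of its underside, z up along the can.
- can_flat: The green can, crushed flat endwise into a puck of 56 mm diameter and 20 mm height with a small bare metal disc in the middle of its top, lying flat on the bench, about 16 g. Origin at the centre of its underside, z up.
- paddle: Wooden paddle lying flat on the bench, 180 mm long and 14 mm thick all over, about 80 g: a pale blade 70 mm long and 56 mm wide, and a darker handle 110 mm long and 24 mm wide. Origin on the underside at the centre of the blade; x points along the paddle away from the handle, z up. The handle runs from x = -35 mm to x = -145 mm; the paddle balances at about x = -36 mm, where blade and handle meet.
- holder_blue: Blue shallow round cup fixed to the bench, the holder for the blue can: 86 mm outer and 76 mm inner diameter, rim 14 mm above the bench, inner floor 4 mm above the bench. Origin at the centre of its underside, on the bench.
- holder_yellow: Yellow shallow round cup fixed to the bench, the holder for the yellow can: 86 mm outer and 76 mm inner diameter, rim 14 mm above the bench, inner floor 4 mm above the bench. Origin at the centre of its underside, on the bench.
- mat: Dark rubber mat fixed to the bench, 190 mm (its x) by 150 mm (its y), 4 mm thick, the place for crushed cans. Two crushed cans already lie on it, anywhere along its length, one in each half of its width. Origin at the centre of its underside, on the bench, z up.
- flat_orange: Orange crushed can already on the mat, a loose puck of 56 mm diameter and 20 mm height, about 16 g; it stays where it is. Origin at the centre of its underside, z up.
- flat_white: White crushed can already on the mat, a loose puck of 56 mm diameter and 20 mm height, about 16 g; it stays where it is. Origin at the centre of its underside, z up.
- board: White board fixed to the bench, 220 mm (its x) by 96 mm (its y), 4 mm thick, with a green painted outline of the paddle that is 10 mm larger than the paddle all round. Origin at the centre of the board's underside, on the bench, z up. The outline's blade lies towards +x, centred at x = +55 mm, y = 0; its handle runs along the board's x axis towards -x.
Mind the look-alikes: they are no part of the job. Of the things shaped like the flat_orange, the orange one is meant.

How it is judged:
By the outcome, as a careful person would: the job done as asked, in the order asked, and still so for the second after the job is handed in, with the robot touching nothing.
It also fails if it takes over 120 s, if anything falls off the work surface, if the arm or the gripper's body presses on something with over 40 N, if the wrist force passes 120 N, or if a joint passes its speed limit or range.

## Robot

A 6-joint arm with a two-finger parallel gripper is mounted at the origin on the work surface. World frame = base frame: x ahead of the robot, y to its left, z up, the work surface at z = 0. Lengths are in m, angles in rad, forces in N, time in s.
With the tool pointing down it reaches from about 0.425 to 0.95 m from the base axis. Payload 3.5 kg.
Tool frame: the origin (TCP) lies between the finger pads; the fingertips stand 22 mm ahead of it and the grasp point (between the pads) lies 3 mm ahead of it (ctrl.nose_length is the z of the fingertips in the tool frame, in m); z points along the fingers, y is the line along which they close (so a half turn about z gives the same grasp; the last joint's range is limited). The gripper opens to 85 mm and grips with 20 to 120 N. Pads are 22 mm wide; open, the fingers measure 114 mm over their backs; the gripper's body (76 mm by 85 mm) begins 54 mm behind the grasp point. The pads swing forward as they close: fully open they stand 13 mm farther back than shut.
Start: joints at [1.18, 0.286, 1.577, -0, 1.279, -0.15], TCP at [0.161, 0.656, 0.253] pointing down, gripper open.
Joint ranges: [-2.77, 2.77], [-0.9, 2.22], [0.21, 2.48], [-1.53, 4.67], [0.24, 2.81], [-2.84, 2.84]. Speed limits (rad/s): [2.79, 2.79, 3.14, 3.14, 3.14, 3.14].

## Interface

Orientations are given as a unit quaternion [x, y, z, w].
In Python, from plant import ctrl gives the robot as it stands. The module is installed in compiled form; this text tells all that it offers.
- The arm moves only by the tool send_rows, never from a script. Its argument "rows" is text: rows parted by semicolons, each of 7 numbers parted by spaces: the turn, a rotation vector about the tool's x, y, z in shares of 180 degrees (1.0 is 180 degrees), then the shift along the tool's x, y, z in parts of the range, where 1.0 means 750 mm, then the opening, from -1 (shut) to 1 (fully open). A call has 1 to 8 rows; each row is the pose to reach, as a shift and turn from the pose commanded when the call began, along the tool's axes at that moment; what a row does not reach only later rows make up. A row lasts 1/8 s, in which the tool goes at most 62.5 mm and 10.7 degrees, less where a joint would pass 70% of its speed; a pose out of reach is approached as far as the arm can. A shift or turn number past 1, either way, is cut back to 1. A call with a gripper value outside its range is refused whole. The fingers move at their own pace and stop on an object; "grip_force" is the grip in N (left out, the last holds). Time passes only in rows, so rows that repeat a pose let the fingers close. It gives the time, the measured TCP pose, the force, the opening and the grip force at its end, in the units of the state.
- ctrl.get_state(): the state, without advancing time (a new reading comes with each control period).
- ctrl.read_camera(name): name is "scene" or "top" or "wrist"; returns a dict with "color" (400x640x3 uint8, red, green, blue), "fx", "fy", "cx", "cy" (pixels), "extrinsics" (4x4, takes a point from world to camera coordinates). Camera axes: x right, y down, z forward; pixel columns grow to the right and rows downward; lengths in m; the calibration is good to about 2 mm. A picture is of the moment at which its call begins. There is no depth.
- ctrl.sign_off(): hands the job in; it is judged then, once.
Trained networks look in a picture, given as the dict that the camera call returned (one of the last four; its "shot" number tells which), for a name from the list of things; names that differ only in an ending like _2 or _b are one class to them, and where a whole thing is asked for, a point or a joint stands for the part that bears it (a point fixed in the world has none). Each returns a list of dicts, best first, with "p" (0 to 1); they miss things now and then, are a little off and sometimes report something else, mostly with a low value. They report only what shows in the picture. A call takes as long as a camera call. They do not tell look-alikes from the thing itself.
- ctrl.look_for(picture, target): "position" ([x, y, z] in m, in the coordinates of the camera as it stood for that picture, good to about 4 mm: the middle of the surface that is visible of it).
The state is a dict: "time": time; "qpos": joint angles; "dq": joint speeds; "joint_efforts": joint torques, N m; "eef_pos": TCP position; "tcp_rot": TCP orientation; "contact_force": force on the tool from outside, world axes, zero at the start; "wrist_torque": the same for the moment, N m; "opening": opening from 0.0 (shut) to 1.0 (fully open); "finger_force": force on a finger pad.
Only numpy, scipy, OpenCV 4.12 (cv2) and the standard library are available. Lean on these libraries where they do the work, as an engineer would, in place of code of your own. Each camera call takes 0.05 s, during which the arm holds its last target. There are 200 camera calls.

## Working session

There is one attempt and no reset: what is moved stays moved. The work goes in short steps, Python scripts to look and compute and a tool call to move; the robot and the scene stay as the last step left them, time stands still between calls to the robot, and variables do not carry over. Pictures are saved under pics/ and viewed, at most 14 in all, crops included, and the job is handed in when it is done.

Besides the shell and the picture viewer there is one more tool, called after "Request:" as a command line: name --argument value ..., lists and objects as JSON in quotes. send_rows: Moves the arm, as the interface text tells. Its arguments: {"type":"object","properties":{"rows":{"type":"string"},"grip_force":{"type":"number"}},"required":["rows"]}

```bash
mkdir -p pics
cat > h.py <<'E'
import numpy as np, cv2
from plant import ctrl
from scipy.spatial.transform import Rotation as R
def save(im,n): cv2.imwrite('pics/'+n+'.png',im['color'][:,:,::-1])
def toworld(im,p):
    E=np.array(im['extrinsics']); return E[:3,:3].T@(np.array(p)-E[:3,3])
def pix(im,w):
    E=np.array(im['extrinsics']); c=E[:3,:3]@np.array(w)+E[:3,3]; return np.round([im['fx']*c[0]/c[2]+im['cx'],im['fy']*c[1]/c[2]+im['cy']],1)
def ray(im,u,v,z):
    E=np.array(im['extrinsics']); d=E[:3,:3].T@np.array([(u-im['cx'])/im['fx'],(v-im['cy'])/im['fy'],1]); o=-E[:3,:3].T@E[:3,3]
    return o+d*(z-o[2])/d[2]
E
python3 - <<'E'
from h import *
np.set_printoptions(precision=4,suppress=True)
s=ctrl.get_state(); print(s['eef_pos'],s['tcp_rot'],s['opening'],s['time'],ctrl.nose_length)
a=ctrl.read_camera('top'); save(a,'top0'); b=ctrl.read_camera('scene'); save(b,'scene0')
for im,n in ((a,'top'),(b,'scene')):
  print(n,im['fx'],-np.array(im['extrinsics'])[:3,:3].T@np.array(im['extrinsics'])[:3,3])
  for t in ['can_blue','can_yellow','can_flat','paddle','holder_blue','holder_yellow','mat','flat_orange','flat_white','board']:
    for r in ctrl.look_for(im,t)[:4]:
      w=toworld(im,r['position']); print(n,t,round(r['p'],2),w,pix(im,w))
E
```

```text
[0.1607 0.655  0.2519] [ 0.1201  0.9928 -0.0011 -0.0003] 0.9974605963814609 0.0 0.022
top 382.5495471896026 [ 0.4219 -0.0037  1.0545]
top can_blue 0.64 [ 0.4543 -0.0632  0.1259] [344.9 237.4]
top can_yellow 0.59 [0.4634 0.0652 0.0837] [293.  235.8]
top can_flat 0.84 [ 0.516  -0.4298  0.0203] [477.  212.2]
top can_flat 0.41 [0.496  0.432  0.0033] [161.7 228.8]
top paddle 0.58 [0.7051 0.0868 0.0159] [285.3 150.1]
top paddle 0.17 [0.5181 0.2361 0.0008] [233.  218.9]
top holder_blue 0.58 [0.4954 0.4313 0.0038] [161.9 229. ]
top holder_yellow 0.65 [ 0.5616 -0.0019  0.001 ] [318.6 200.9]
top mat 0.67 [ 0.5495 -0.243   0.0027] [405.8 202.7]
top flat_orange 0.8 [ 0.6759 -0.0906  0.0175] [349.4 158.4]
top flat_orange 0.59 [ 0.5458 -0.1941  0.0179] [389.2 203.8]
top flat_white 0.72 [ 0.5106 -0.2823  0.0217] [422.8 215.6]
top board 0.71 [0.5169 0.2361 0.0024] [232.8 219.3]
scene 385.5304405252758 [ 1.0082 -0.6321  0.7629]
scene can_blue 0.68 [ 0.4692 -0.0773  0.0913] [272.2 186.5]
scene can_blue 0.32 [0.4724 0.0497 0.0667] [302.  168.9]
scene can_flat 0.59 [ 0.519  -0.4335  0.0184] [188.  311.6]
scene paddle 0.81 [0.7162 0.0841 0.0149] [381.6 207.7]
scene holder_blue 0.56 [0.4871 0.4336 0.0055] [369.7 127.2]
scene holder_blue 0.3 [ 0.5525 -0.2007  0.0197] [269.3 247.9]
scene holder_yellow 0.75 [ 0.5572 -0.0033  0.0053] [316.2 206.3]
scene mat 0.66 [ 0.5619 -0.2468  0.0055] [260.7 265.7]
scene flat_orange 0.59 [ 0.681  -0.0979  0.0224] [335.3 242.8]
scene flat_orange 0.54 [ 0.5507 -0.2019  0.0223] [268.3 247.2]
scene flat_orange 0.42 [ 0.5609 -0.2471  0.0048] [260.3 265.7]
scene flat_white 0.82 [ 0.5096 -0.2903  0.0197] [231.3 264.5]
scene board 0.7 [0.5164 0.2298 0.0051] [347.  159.2]
scene board 0.58 [0.4715 0.0478 0.0685] [301.4 168.7]
```

View pics/top0.png

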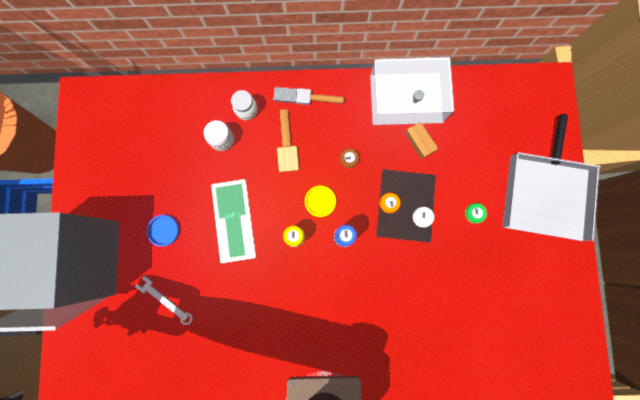

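View pics/scene0.png

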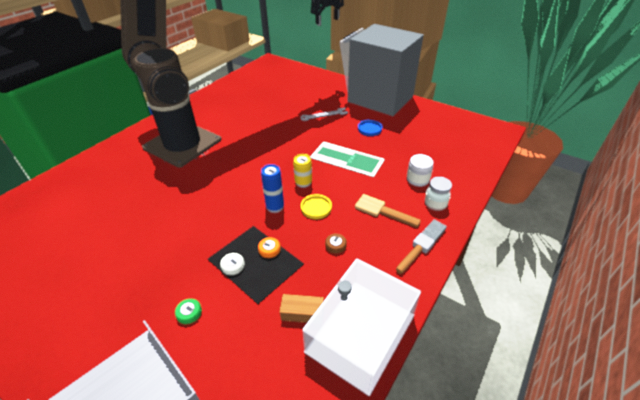

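The top picture shows:
- blue can (345,237)
- yellow can (293,236)
- yellow holder (320,201)
- blue holder (162,229)
- board (233,220), with the outline's blade towards the top
- paddle blade (288,159), handle (285,128)
- mat (407,206), with orange (390,203) and white (423,216) on it
- green can (477,213)

Look-alikes:
- Paddle: scraper (310,97) and the green outline (235,222)
- Orange crushed can: brown puck (349,158) and wood block (422,140)
- Cans: white jars (219,135) and (244,104)

By the description I choose the blue can (345,237), yellow can (293,236), pale-blade paddle (288,150) and green puck (477,213).

Run:
```python
from h import *
np.set_printoptions(precision=4,suppress=True)
a=ctrl.read_camera('top'); c=a['color']; hsv=cv2.cvtColor(c,cv2.COLOR_RGB2HSV)
big=cv2.resize(c[85:245,140:500],None,fx=2.2,fy=2.2,interpolation=cv2.INTER_CUBIC); cv2.imwrite('pics/crop.png',big[:,:,::-1])
def comp(mask,u,v,r):
    m=np.zeros(mask.shape,np.uint8); m[v-r:v+r,u-r:u+r]=mask[v-r:v+r,u-r:u+r]
    n,l,st,ce=cv2.connectedComponentsWithStats(m.astype(np.uint8)); k=1+np.argmax(st[1:,4]); return (l==k).astype(np.uint8),ce[k],st[k]
H,S,V=[hsv[:,:,i].astype(int) for i in range(3)]
def rep(n,mask,u,v,r,z,rect=False):
    m,ce,st=comp(mask,u,v,r)
    cn=max(cv2.findContours(m,cv2.RETR_EXTERNAL,cv2.CHAIN_APPROX_NONE)[0],key=cv2.contourArea)
    (cu,cv_),(w,h),an=cv2.minAreaRect(cn); 
    mc=cv2.moments(cv2.convexHull(cn)); hc=(mc['m10']/mc['m00'],mc['m01']/mc['m00'])
    print(n,st,'hull',ray(a,*hc,z)[:2],'rect',ray(a,cu,cv_,z)[:2])
    if rect:
        print([ray(a,*p,z)[:2].round(4).tolist() for p in cv2.boxPoints(((cu,cv_),(w,h),an))])
    return m
blue=(H>105)&(H<130)&(S>120); yel=(H>24)&(H<35)&(S>150); gr=(H>45)&(H<85)&(S>80)
notred=~(((H<5)|(H>175))&(S>180))
disc=(S<90)&(V>60)
rep('hold_b',blue,162,229,22,.010); rep('hold_y',yel,320,201,20,.010)
rep('blue',blue,345,237,14,.134);rep('yel',yel,293,236,14,.088);rep('green',gr,477,213,14,.018)
for n,u,v,z in (('bd',345,236,.134),('yd',293,236,.088),('gd',477,212,.02),('od',390,203,.024),):
    rep(n,disc,u,v,7,z)
rep('orange',(H>6)&(H<24)&(S>150),390,203,14,.024); rep('white',(V>150)&(S<60),423,216,14,.024)
rep('mat',(V<70),407,206,42,.004,True)
rep('board',((S<60)&(V>120))|gr,233,221,48,.004,True); rep('outl',gr,233,221,45,.004,True)
hd=notred&(H>5)&(H<30)
rep('paddle',hd,287,142,40,.014,True); rep('blade',hd&(V>190)&(S<160),287,158,18,.014,True)
m=rep('handle',hd&~((V>190)&(S<160)),285,125,22,.014,True)
```

```text
hold_b [147 215  32  31 774] hull [0.4918 0.4276] rect [0.4922 0.4269]
hold_y [305 186  31  31 753] hull [ 0.5602 -0.0057] rect [ 0.5599 -0.0058]
blue [335 225  22  21 210] hull [ 0.4594 -0.0644] rect [ 0.459  -0.0649]
yel [284 226  19  20 183] hull [0.4636 0.065 ] rect [0.4639 0.0648]
green [466 203  21  20 226] hull [ 0.5148 -0.4271] rect [ 0.5147 -0.4273]
bd [340 229  12  12 119] hull [ 0.4602 -0.0645] rect [ 0.4608 -0.0644]
yd [288 230  11  12 104] hull [0.464  0.0648] rect [0.4639 0.0648]
gd [472 208  11  10  96] hull [ 0.5151 -0.4299] rect [ 0.5151 -0.4299]
od [385 197  11  11  91] hull [ 0.5502 -0.1957] rect [ 0.55   -0.1955]
orange [379 192  22  22 267] hull [ 0.5489 -0.1943] rect [ 0.5486 -0.1941]
white [413 207  21  21 348] hull [ 0.5076 -0.2822] rect [ 0.5067 -0.2821]Traceback (most recent call last):
  File "<stdin>", line 26, in <module>
  File "<stdin>", line 10, in rep
  File "<stdin>", line 7, in comp
    return _wrapfunc(a, 'argmax', axis=axis, out=out, **kwds)
    return bound(*args, **kwds)
ValueError: attempt to get argmax of an empty sequence
```

View pics/crop.png

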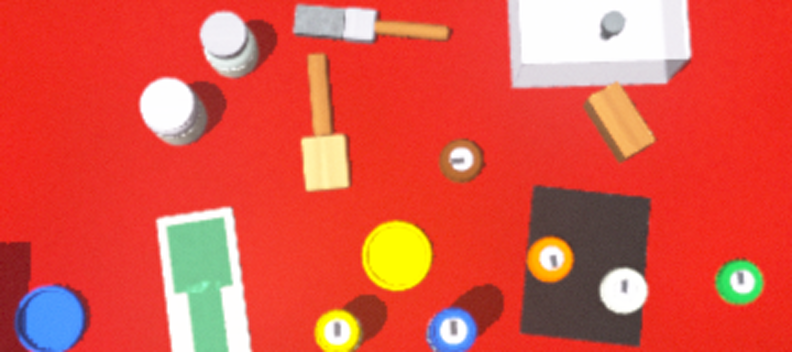

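The crop confirms the choice: blue can (452,330), yellow can (338,330), pale-bladed paddle (325,160 blade, 319,95 handle), green puck (740,282). The scraper (335,22) has a grey blade, and the puck at (461,160) is brown, not orange. The outline's blade is at (198,255), towards +x.

```bash
cat > m.py <<'E'
from h import *
np.set_printoptions(precision=4,suppress=True)
a=ctrl.read_camera('top'); c=a['color']; hsv=cv2.cvtColor(c,cv2.COLOR_RGB2HSV); H,S,V=[hsv[:,:,i].astype(int) for i in range(3)]
def rep(n,mask,u,v,r,z):
    m=np.zeros(mask.shape,np.uint8); m[v-r:v+r,u-r:u+r]=mask[v-r:v+r,u-r:u+r]
    cs=cv2.findContours(m,cv2.RETR_EXTERNAL,cv2.CHAIN_APPROX_NONE)[0]
    if not cs: print(n,'none'); return
    cn=max(cs,key=cv2.contourArea); w=np.array([ray(a,*p[0],z)[:2] for p in cn]).astype(np.float32)*1000
    (x,y),(l,b),an=cv2.minAreaRect(w); mo=cv2.moments(cv2.convexHull(w))
    print(n,'rect c',round(x,1),round(y,1),'size',round(l,1),round(b,1),'ang',round(an,1),'hullc',round(mo['m10']/mo['m00'],1),round(mo['m01']/mo['m00'],1))
E
python3 - <<'E'
from m import *
for u,v in ((405,185),(233,200),(236,240),(219,200),(288,158),(285,120),(260,160)): print(u,v,hsv[v,u],end=' ')
red=((H<4)|(H>175))&(S>200)
gr=(H>45)&(H<90)&(S>60)
rep('mat',(V<100)&~red,407,206,42,.004)
rep('board',~red,233,221,50,.004); rep('outline',gr,233,221,48,.004)
rep('paddle',~red,287,142,40,.014); rep('blade',~red&(H>17),287,158,18,.014); rep('handle',~red,285,126,19,.014)
rep('outblade',gr,233,198,14,.004)
E
```

```text
405 185 [ 2 55 79] 233 200 [ 71 103 204] 236 240 [ 71 102 207] 219 200 [ 71 105 206] 288 158 [ 25  89 254] 285 120 [ 15 165 235] 260 160 [  1 214 243] mat rect c 542.9 -242.5 size 145.3 184.6 ang 82.1 hullc 543.0 -242.7
board rect c 512.6 254.1 size 228.6 156.4 ang 7.0 hullc 513.6 247.5
outline rect c 514.6 236.4 size 196.5 72.6 ang 7.3 hullc 524.2 237.4
paddle rect c 735.1 84.4 size 183.5 62.7 ang 3.9 hullc 722.7 83.7
blade rect c 681.8 82.1 size 66.7 53.4 ang 3.5 hullc 681.8 82.2
handle rect c 774.1 87.2 size 105.5 30.1 ang 4.5 hullc 773.0 87.0
outblade rect c 576.8 239.8 size 76.5 69.3 ang 0.4 hullc 575.4 240.5
```

```bash
cat > go.py <<'E'
from h import *
import sys
# usage: go.py x y z psi ... (mm, deg of tool y axis) -> row numbers from the present pose
s=ctrl.get_state(); Rm=R.from_quat(s['tcp_rot']); p=np.array(s['eef_pos'])*1000
y=Rm.as_matrix()[:,1]; print('tcp',p.round(1),'psi',np.degrees(np.arctan2(y[1],y[0])).round(1),'q',np.array(s['qpos']).round(2),'t',round(s['time'],2),'op',round(s['opening'],3))
a=[float(v) for v in sys.argv[1:]]
for i in range(0,len(a),4):
    f=np.radians(a[i+3]); Y=np.array([np.cos(f),np.sin(f),0]); Z=np.array([0,0,-1.]); T=np.array([np.cross(Y,Z),Y,Z]).T
    print((Rm.inv()*R.from_matrix(T)).as_rotvec(degrees=True).round(1),(Rm.as_matrix().T@(np.array(a[i:i+3])-p)).round(1))
E
python3 go.py 161 655 330 76 360 400 300 76 459 -64.5 250 76 459 -64.5 98 76
```

```text
tcp [160.9 655.5 253.3] psi 76.2 q [ 1.18  0.29  1.58 -0.    1.28 -0.15] t 1.2 op 1.0
[-0.   0.   0.2] [ -0.2  -0.5 -76.7]
[-0.   0.   0.2] [-254.2 -200.7  -46.7]
[-0.   0.   0.2] [-461.2 -628.1    3.3]
[-0.   0.   0.2] [-461.2 -628.1  155.3]
```

The manual's scale: shifts go in shares of 750 mm and turns go in shares of 180 degrees. Converting my numbers, -254 mm / 750 = -0.3387, -200 mm / 750 = -0.2667.

Request:
send_rows --rows "0 0 0 0 0 -0.0827 1;0 0 0 0 0 -0.1027 1;0 0 0 -0.0667 -0.0533 -0.1027 1;0 0 0 -0.1333 -0.1067 -0.0933 1;0 0 0 -0.2 -0.16 -0.08 1;0 0 0 -0.2667 -0.2133 -0.0667 1;0 0 0 -0.3387 -0.268 -0.0627 1;0 0 0 -0.3387 -0.268 -0.0627 1" --grip_force 30

```text
time: 2.2
eef_pos: [0.3614, 0.3971, 0.2998]
tcp_rot: [0.122, 0.992, -0.0, -0.0]
contact_force: [0.0, 0.2, 0.3]
opening: 0.998
finger_force: 0.0
```

Converted, -427 mm / 750 = -0.5693, -207 mm / 750 = -0.276.

Request:
send_rows --rows "0 0 0 -0.276 -0.5693 0.04 1;0 0 0 -0.276 -0.5693 0.06 1;0 0 0 -0.276 -0.5693 0.06 1;0 0 0 -0.276 -0.5693 0.06 1;0 0 0 -0.276 -0.5693 0.06 1;0 0 0 -0.276 -0.5693 0.06 1;0 0 0 -0.276 -0.5693 0.06 1;0 0 0 -0.276 -0.5693 0.06 1"

```text
time: 3.2
eef_pos: [0.4592, -0.0663, 0.2552]
tcp_rot: [0.121, 0.993, 0.0, 0.0]
contact_force: [-0.3, -0.2, 0.2]
opening: 1.002
finger_force: 0.0
```

```bash
python3 go.py 459 -64.5 180 76 459 -64.5 98 76
python3 - <<'E'
from h import *
im=ctrl.read_camera('wrist'); save(im,'w1')
for r in ctrl.look_for(im,'can_blue')[:2]: print(r['p'],toworld(im,r['position']))
print(pix(im,[.459,-.0645,.134]))
E
```

```text
tcp [459.2 -66.3 255.2] psi 76.1 q [-0.36 -0.2   2.07  0.    1.26 -1.69] t 3.2 op 1.002
[0.  0.  0.1] [ 0.7  1.6 75.2]
[0.  0.  0.1] [  0.7   1.6 157.2]
0.77 [ 0.45133241 -0.06333224  0.12955692]
0.63 [ 0.50469013 -0.27741475  0.02759706]
[324.9 198.9]
```

View pics/w1.png

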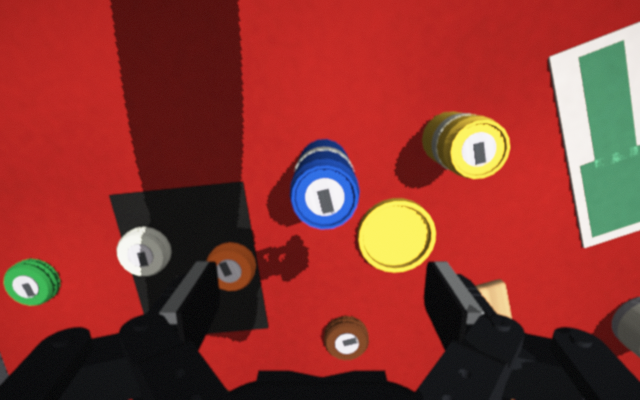

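The wrist picture shows the blue can's disc at (325,200), where my estimate projects (325,199), and the yellow can at (479,148), clear of the fingers. I can descend.

Request:
send_rows --rows "0 0 0 0.0009 0.0021 0.0667 1;0 0 0 0.0009 0.0021 0.1333 1;0 0 0 0.0009 0.0021 0.18 1;0 0 0 0.0009 0.0021 0.2093 1;0 0 0 0.0009 0.0021 0.2093 1;0 0 0 0.0009 0.0021 0.2093 -1;0 0 0 0.0009 0.0021 0.2093 -1;0 0 0 0.0009 0.0021 0.2093 -1"

```text
time: 4.3
eef_pos: [0.4598, -0.0629, 0.1]
tcp_rot: [0.12, 0.993, -0.0, 0.002]
contact_force: [-1.1, -0.4, 4.7]
opening: 0.612
finger_force: 27.8
```

Request:
send_rows --rows "0 0 0 0 0 0 -1;0 0 0 0 0 0 -1;0 0 0 0 0 0 -1;0 0 0 0 0 -0.0067 -1;0 0 0 0 0 -0.04 -1;0 0 0 0 0 -0.1067 -1;0 0 0 0 0 -0.1733 -1;0 0 0 0 0 -0.1733 -1"

```text
time: 5.3
eef_pos: [0.4608, -0.0635, 0.2333]
tcp_rot: [0.12, 0.993, -0.001, 0.005]
contact_force: [1.1, -0.1, -0.1]
opening: 0.614
finger_force: 28.0
```

```bash
python3 go.py 492 428 230 76 492 428 105 76
```

```text
tcp [460.8 -63.5 233.3] psi 76.2 q [-0.36 -0.18  2.1  -0.    1.21 -1.69] t 5.3 op 0.614
[-0.1  0.6  0.2] [ 87.  484.7   1.8]
[-0.1  0.6  0.2] [ 88.2 484.9 126.8]
```

Converted, 485 mm / 750 = 0.6467, 87 mm / 750 = 0.116.

Request:
send_rows --rows "0 0 0 0.116 0.6467 0 -1;0 0 0 0.116 0.6467 0 -1;0 0 0 0.116 0.6467 0 -1;0 0 0 0.116 0.6467 0 -1;0 0 0 0.116 0.6467 0 -1;0 0 0 0.116 0.6467 0 -1;0 0 0 0.116 0.6467 0 -1;0 0 0 0.116 0.6467 0 -1"

```text
time: 6.3
eef_pos: [0.4887, 0.4309, 0.2261]
tcp_rot: [0.12, 0.993, -0.001, -0.001]
contact_force: [1.4, -0.8, 0.6]
opening: 0.612
finger_force: 28.1
```

Request:
send_rows --rows "0 0 0 0 0 0 -1;0 0 0 0 0 0 -1;0 0 0 0 0 0 -1;0 0 0 0 0 0 -1"

```text
time: 6.8
eef_pos: [0.49, 0.428, 0.2285]
tcp_rot: [0.121, 0.993, -0.0, 0.0]
contact_force: [0.7, 0.1, 0.3]
opening: 0.616
finger_force: 28.1
```

```bash
python3 go.py 492 428 105 76
python3 - <<'E'
from h import *
im=ctrl.read_camera('wrist'); save(im,'w2'); print(pix(im,[.492,.4275,.004]))
for r in ctrl.look_for(im,'holder_blue')[:2]: print(r['p'],toworld(im,r['position']))
E
```

```text
tcp [490.  428.  228.5] psi 76.1 q [ 0.56  0.25  1.66 -0.    1.23 -0.77] t 6.8 op 0.616
[-0.   0.   0.1] [ -1.9   0.5 123.5]
[322.4 171.1]
0.87 [0.48213217 0.43772547 0.00296093]
```

View pics/w2.png

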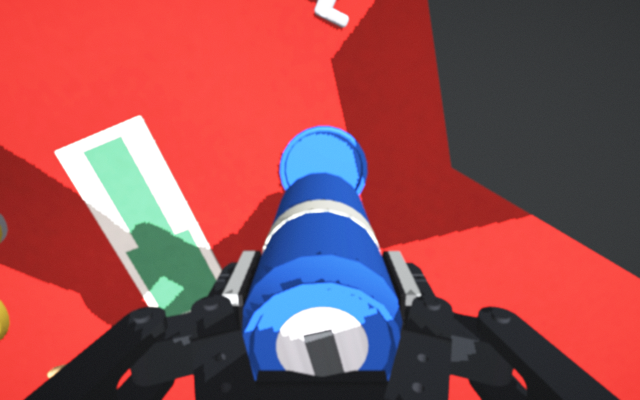

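The holder's rim is centred at about (323,168), against a prediction of (322,171), and the can is upright in the grip. I'm lowering it.

Converted, 123 mm / 750 = 0.164, 115 mm / 750 = 0.1533.

Request:
send_rows --rows "0 0 0 -0.0013 0 0.0667 -1;0 0 0 -0.0027 0 0.12 -1;0 0 0 -0.0027 0 0.1533 -1;0 0 0 -0.0027 0 0.164 -1;0 0 0 -0.0027 0 0.164 -1;0 0 0 -0.0027 0 0.164 -1;0 0 0 -0.0027 0 0.164 0.5;0 0 0 -0.0027 0 0.164 1"

```text
time: 7.9
eef_pos: [0.4919, 0.4288, 0.1059]
tcp_rot: [0.12, 0.993, 0.0, 0.0]
contact_force: [0.1, -0.5, -0.0]
opening: 0.934
finger_force: 0.0
```

Converted, -130 mm / 750 = -0.1733, -110 mm / 750 = -0.1467.

Request:
send_rows --rows "0 0 0 0 0 0 1;0 0 0 0 0 0 1;0 0 0 0 0 -0.0133 1;0 0 0 0 0 -0.0667 1;0 0 0 0 0 -0.1467 1;0 0 0 0 0 -0.1733 1;0 0 0 0 0 -0.1733 1"

```text
time: 8.78
eef_pos: [0.4926, 0.4293, 0.2381]
tcp_rot: [0.12, 0.993, 0.002, 0.002]
contact_force: [0.1, 0.1, -1.3]
opening: 1.001
finger_force: 0.0
```

```bash
python3 go.py 464 65 200 76 464 65 65 76
python3 - <<'E'
from h import *
im=ctrl.read_camera('scene'); 
cv2.imwrite('pics/s1.png',cv2.resize(im['color'][60:240,240:460],None,fx=3,fy=3)[:,:,::-1])
E
```

```text
tcp [492.6 429.3 238.1] psi 76.2 q [ 0.56  0.25  1.65 -0.    1.24 -0.77] t 8.78 op 1.001
[0.2 0.2 0.2] [ -59.  -360.7   37. ]
[0.2 0.2 0.2] [ -58.5 -361.2  172. ]
```

View pics/s1.png

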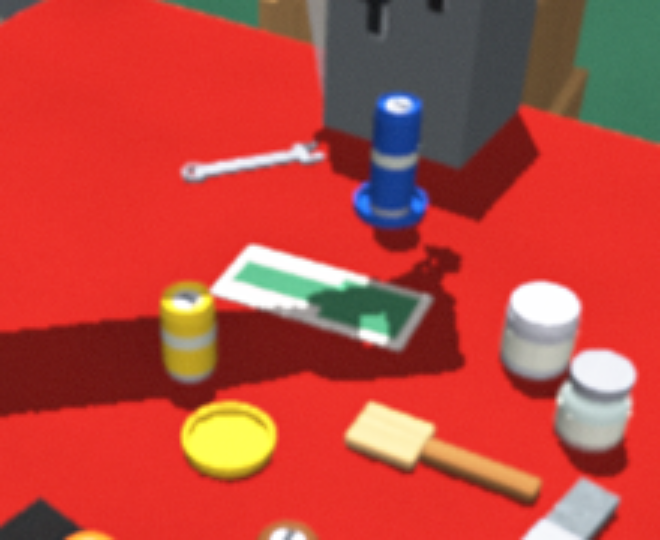

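The blue can stands upright in its holder (393,170), and the yellow can (187,335) is untouched. The yellow can is next.

Converted, -361 mm / 750 = -0.4813, -59 mm / 750 = -0.0787.

Request:
send_rows --rows "0 0 0 -0.0787 -0.4813 0.0493 1;0 0 0 -0.0787 -0.4813 0.0493 1;0 0 0 -0.0787 -0.4813 0.0493 1;0 0 0 -0.0787 -0.4813 0.0493 1;0 0 0 -0.0787 -0.4813 0.0493 1;0 0 0 -0.0787 -0.4813 0.0493 1;0 0 0 -0.0787 -0.4813 0.0493 1;0 0 0 -0.0787 -0.4813 0.0493 1"

```text
time: 9.82
eef_pos: [0.4619, 0.0642, 0.1965]
tcp_rot: [0.121, 0.993, 0.0, -0.002]
contact_force: [-0.5, -0.2, 0.0]
opening: 0.998
finger_force: 0.0
```

```bash
python3 go.py 464 65 65 76
```

```text
tcp [461.9  64.2 196.5] psi 76.2 q [-0.08 -0.13  2.13  0.    1.15 -1.41] t 9.82 op 0.998
[-0.  -0.2  0.2] [ -2.3   1.3 131.5]
```

Converted, 132 mm / 750 = 0.176, 125 mm / 750 = 0.1667.

Request:
send_rows --rows "0 0 0 -0.0027 0.0013 0.0667 1;0 0 0 -0.0027 0.0013 0.1333 1;0 0 0 -0.0027 0.0013 0.1667 1;0 0 0 -0.0027 0.0013 0.176 1;0 0 0 -0.0027 0.0013 0.176 1;0 0 0 -0.0027 0.0013 0.176 -1;0 0 0 -0.0027 0.0013 0.176 -1;0 0 0 -0.0027 0.0013 0.176 -1"

```text
time: 10.82
eef_pos: [0.4663, 0.0645, 0.0678]
tcp_rot: [0.12, 0.993, 0.0, 0.001]
contact_force: [-0.7, 1.2, 4.1]
opening: 0.614
finger_force: 31.4
```

Converted, -40 mm / 750 = -0.0533, -20 mm / 750 = -0.0267.

Request:
send_rows --rows "0 0 0 0 0 0 -1;0 0 0 0 0 0 -1;0 0 0 0 0 0 -1;0 0 0 0 0 -0.0067 -1;0 0 0 0 0 -0.0267 -1;0 0 0 0 0 -0.0533 -1;0 0 0 0 0 -0.0533 -1"

```text
time: 11.7
eef_pos: [0.4665, 0.0644, 0.1085]
tcp_rot: [0.12, 0.993, 0.0, 0.002]
contact_force: [1.0, -0.1, -0.6]
opening: 0.609
finger_force: 31.4
```

```bash
python3 go.py 560 -5 107 76
```

```text
tcp [466.5  64.4 108.5] psi 76.2 q [-0.08  0.01  2.18 -0.    0.95 -1.41] t 11.7 op 0.609
[0.  0.3 0.2] [-107.3  -45.1    2. ]
```

Converted, -109 mm / 750 = -0.1453, -50 mm / 750 = -0.0667.

Request:
send_rows --rows "0 0 0 -0.0667 -0.0293 0 -1;0 0 0 -0.1453 -0.06 0 -1;0 0 0 -0.1453 -0.06 0 -1;0 0 0 -0.1453 -0.06 0 -1;0 0 0 -0.1453 -0.06 0 -1"

```text
time: 12.32
eef_pos: [0.5588, -0.0043, 0.1057]
tcp_rot: [0.12, 0.993, 0.0, -0.001]
contact_force: [-0.3, 0.5, 0.9]
opening: 0.611
finger_force: 31.5
```

```bash
python3 go.py 562 -5 72.5 76
python3 - <<'E'
from h import *
im=ctrl.read_camera('scene'); 
cv2.imwrite('pics/s2.png',cv2.resize(im['color'][130:270,240:420],None,fx=3,fy=3)[:,:,::-1])
E
```

```text
tcp [558.8  -4.3 105.7] psi 76.2 q [-0.19  0.2   1.97  0.    0.97 -1.52] t 12.32 op 0.611
[-0.  -0.1  0.2] [-3.3  0.1 33.2]
```

View pics/s2.png

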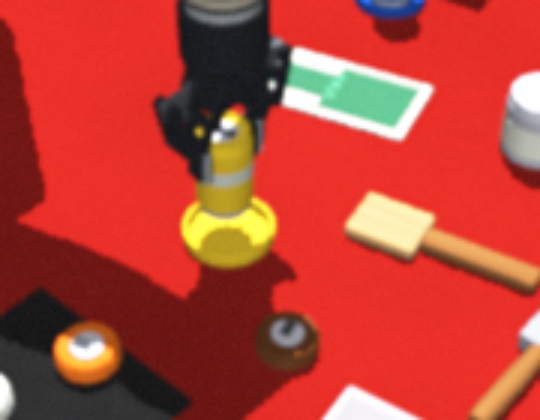

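The yellow can hangs upright at (226,170) over its holder at (228,228). I'm lowering it.

Converted, 33 mm / 750 = 0.044, 20 mm / 750 = 0.0267.

Request:
send_rows --rows "0 0 0 -0.004 0 0.0267 -1;0 0 0 -0.004 0 0.044 -1;0 0 0 -0.004 0 0.044 -1;0 0 0 -0.004 0 0.044 -1;0 0 0 -0.004 0 0.044 0.5;0 0 0 -0.004 0 0.044 1;0 0 0 -0.004 0 0.044 1;0 0 0 -0.004 0 0.044 1"

```text
time: 13.38
eef_pos: [0.5632, -0.0059, 0.0735]
tcp_rot: [0.12, 0.993, -0.0, 0.0]
contact_force: [0.9, 0.0, 0.4]
opening: 0.997
finger_force: 0.0
```

Converted, -100 mm / 750 = -0.1333, -50 mm / 750 = -0.0667.

Request:
send_rows --rows "0 0 0 0 0 -0.0133 1;0 0 0 0 0 -0.0667 1;0 0 0 0 0 -0.1333 1;0 0 0 0 0 -0.1333 1;0 0 0 0 0 -0.1333 1"

```text
time: 14.0
eef_pos: [0.563, -0.0058, 0.1737]
tcp_rot: [0.12, 0.993, -0.0, 0.0]
contact_force: [-0.1, 0.1, -0.5]
opening: 1.0
finger_force: 0.0
```

```bash
python3 go.py 729 84.5 120 94 729 84.5 25 94
python3 - <<'E'
from m import *
rep('bluetop',(H>105)&(H<130)&(S>120),*[int(v) for v in pix(a,[.492,.428,.138])],16,.138)
rep('yeltop',(H>24)&(H<35)&(S>150),*[int(v) for v in pix(a,[.56,-.005,.092])],10,.092)
save(a,'top1')
E
```

```text
tcp [563.   -5.8 173.7] psi 76.2 q [-0.19  0.12  1.92 -0.    1.1  -1.52] t 14.0 op 1.0
[ -0.    0.  -17.8] [-139.7  127.3   53.7]
[ -0.    0.  -17.8] [-139.6  127.3  148.7]
bluetop rect c 489.0 415.4 size 70.9 49.5 ang 66.5 hullc 488.0 418.3
yeltop none
```

Converted, -140 mm / 750 = -0.1867, 127 mm / 750 = 0.1693, -18 degrees / 180 = -0.1.

Request:
send_rows --rows "0 0 -0.05 -0.0933 0.0853 0.0133 1;0 0 -0.1 -0.1867 0.1693 0.072 1;0 0 -0.1 -0.1867 0.1693 0.072 1;0 0 -0.1 -0.1867 0.1693 0.072 1;0 0 -0.1 -0.1867 0.1693 0.072 1;0 0 -0.1 -0.1867 0.1693 0.072 1;0 0 -0.1 -0.1867 0.1693 0.072 1"

```text
time: 14.92
eef_pos: [0.7291, 0.0833, 0.1212]
tcp_rot: [-0.036, 0.999, -0.0, 0.001]
contact_force: [-0.2, 0.2, 0.4]
opening: 0.998
finger_force: 0.0
```

```bash
python3 go.py 728 84.5 24 94
python3 - <<'E'
from h import *
im=ctrl.read_camera('wrist'); i=im['color'].copy()
b=np.array([.6813,.0815,.014]); f=np.radians(3.9); X=np.array([np.cos(f),np.sin(f),0]);Y=np.array([-np.sin(f),np.cos(f),0])
for x,y in ((-35,28),(-35,-28),(35,28),(35,-28),(145,12),(145,-12),(47,0)):
    cv2.drawMarker(i,tuple(int(v) for v in pix(im,b+X*x/1e3+Y*y/1e3)),(0,0,255),0,10)
cv2.imwrite('pics/w3.png',i[:,:,::-1])
E
```

```text
tcp [729.1  83.3 121.2] psi 94.2 q [-0.02  0.53  1.51 -0.    1.11 -1.67] t 14.93 op 0.998
[-0.   0.1  0.2] [ 1.2  1.3 97.2]
```

View pics/w3.png

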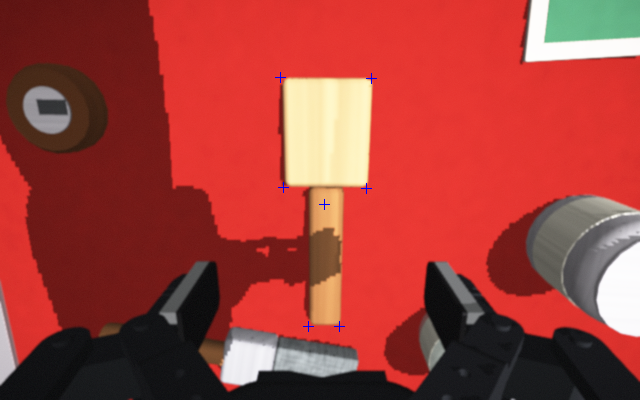

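The paddle's corners (285,79), (371,79), (310,325), (341,325) lie on my predicted marks within about 4 px, and the fingers straddle the handle. Lowering now.

Converted, 97 mm / 750 = 0.1293, 80 mm / 750 = 0.1067.

Request:
send_rows --rows "0 0 0 0.0013 0.0013 0.06 1;0 0 0 0.0013 0.0013 0.1067 1;0 0 0 0.0013 0.0013 0.1293 1;0 0 0 0.0013 0.0013 0.1293 1;0 0 0 0.0013 0.0013 0.1293 1;0 0 0 0.0013 0.0013 0.1293 -1;0 0 0 0.0013 0.0013 0.1293 -1;0 0 0 0.0013 0.0013 0.1293 -1" --grip_force 50

```text
time: 15.98
eef_pos: [0.7286, 0.0851, 0.0229]
tcp_rot: [-0.037, 0.999, -0.0, 0.0]
contact_force: [0.2, -0.3, -0.4]
opening: 0.38
finger_force: 0.0
```

Request:
send_rows --rows "0 0 0 0 0 0 -1;0 0 0 0 0 0 -1;0 0 0 0 0 0 -1;0 0 0 0 0 0 -1;0 0 0 0 0 -0.0067 -1;0 0 0 0 0 -0.04 -1;0 0 0 0 0 -0.12 -1;0 0 0 0 0 -0.1733 -1"

```text
time: 16.98
eef_pos: [0.7294, 0.085, 0.1572]
tcp_rot: [-0.037, 0.999, -0.0, 0.002]
contact_force: [0.1, 0.1, 0.7]
opening: 0.261
finger_force: 51.5
```

```bash
python3 go.py 640 150 160 60 523 237.5 155 7
```

```text
tcp [729.4  85.  157.2] psi 94.2 q [-0.02  0.49  1.49 -0.    1.16 -1.67] t 16.98 op 0.261
[ 0.1  0.3 34.2] [84.4 71.4 -3.2]
[ 0.2  0.2 87.2] [194.7 167.2   1.2]
```

Converted, 195 mm / 750 = 0.26, 167 mm / 750 = 0.2227, 80 degrees / 180 = 0.4444.

Request:
send_rows --rows "0 0 0.0556 0.0333 0.028 0 -1;0 0 0.1111 0.0667 0.056 0 -1;0 0 0.1667 0.1 0.084 0 -1;0 0 0.2222 0.1333 0.112 0 -1;0 0 0.2778 0.1667 0.14 0 -1;0 0 0.3333 0.2 0.168 0 -1;0 0 0.3889 0.2333 0.196 0 -1;0 0 0.4444 0.26 0.2227 0 -1"

```text
time: 17.98
eef_pos: [0.5207, 0.2379, 0.1539]
tcp_rot: [0.616, 0.787, 0.001, 0.0]
contact_force: [0.7, -0.6, 0.5]
opening: 0.265
finger_force: 51.5
```

Converted, 80 degrees / 180 = 0.4444.

Request:
send_rows --rows "0 0 0.0556 0 0 0 -1;0 0 0.1111 0 0 0 -1;0 0 0.1667 0 0 0 -1;0 0 0.2222 0 0 0 -1;0 0 0.2778 0 0 0 -1;0 0 0.3333 0 0 0 -1;0 0 0.3889 0 0 0 -1;0 0 0.4444 0 0 0 -1"

```text
time: 18.98
eef_pos: [0.5217, 0.2373, 0.1539]
tcp_rot: [0.978, 0.207, 0.001, 0.0]
contact_force: [0.5, -0.4, -0.3]
opening: 0.263
finger_force: 51.5
```

Converted, 17 degrees / 180 = 0.0944.

Request:
send_rows --rows "0 0 0.0444 0 0 0 -1;0 0 0.0944 0 0 0 -1;0 0 0.0944 0 0 0 -1;0 0 0.0944 0 0 0 -1;0 0 0.0944 0 0 0 -1"

```text
time: 19.6
eef_pos: [0.5216, 0.2373, 0.1526]
tcp_rot: [0.998, 0.063, 0.0, -0.0]
contact_force: [0.2, 0.0, -1.6]
opening: 0.266
finger_force: 51.5
```

```bash
cat > pw.py <<'E'
from h import *
import sys
n,z=sys.argv[1],float(sys.argv[2])   # z: TCP-> paddle top height offset
im=ctrl.read_camera('wrist'); i=im['color'].copy()
b=np.array([.5146,.2364,.004]); f=np.radians(7.3); X=np.array([np.cos(f),np.sin(f),0]);Y=np.array([-np.sin(f),np.cos(f),0])
for x,y in ((10,38),(10,-38),(100,38),(100,-38),(-100,22),(-100,-22)):
    cv2.drawMarker(i,tuple(int(v) for v in pix(im,b+X*x/1e3+Y*y/1e3)),(0,0,255),0,10)
cv2.imwrite('pics/'+n+'.png',i[:,:,::-1])
E
python3 pw.py w4 0; python3 go.py 523 237.5 60 -82.6
```

```text
tcp [521.6 237.3 152.5] psi -82.7 q [ 0.25  0.17  1.91 -0.    1.06  1.69] t 19.65 op 0.266
[-0.  -0.  -0.1] [ 1.4 -0.  92.5]
```

View pics/w4.png

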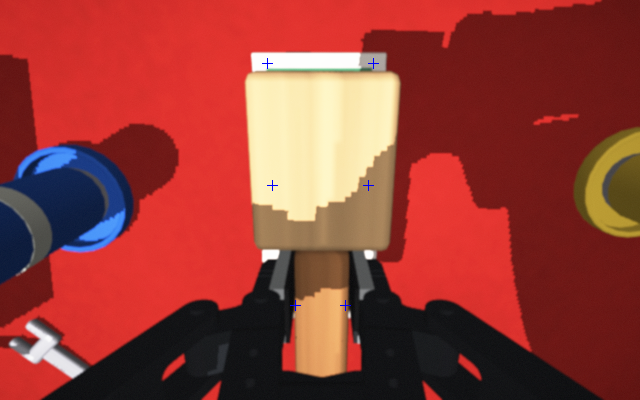

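The blade, with its end at (247–398,75), is centred on the outline's marks (267–373,63) and aligned with the board. I'll lower most of the way and check again.

Converted, 110 mm / 750 = 0.1467, 90 mm / 750 = 0.12.

Request:
send_rows --rows "0 0 0 0.0013 0 0.0667 -1;0 0 0 0.0013 0 0.12 -1;0 0 0 0.0013 0 0.1467 -1;0 0 0 0.0013 0 0.1467 -1;0 0 0 0.0013 0 0.1467 -1"

```text
time: 20.27
eef_pos: [0.524, 0.2378, 0.044]
tcp_rot: [0.998, 0.063, 0.002, -0.0]
contact_force: [0.2, 0.2, -0.6]
opening: 0.264
finger_force: 51.5
```

```bash
python3 pw.py w5 0; python3 go.py 523 237.5 28 -82.7
```

```text
tcp [524.2 237.8  44.4] psi -82.8 q [0.25 0.33 1.95 0.   0.86 1.69] t 20.32 op 0.266
[-0.  -0.2 -0.1] [-1.3  0.2 16.4]
```

View pics/w5.png

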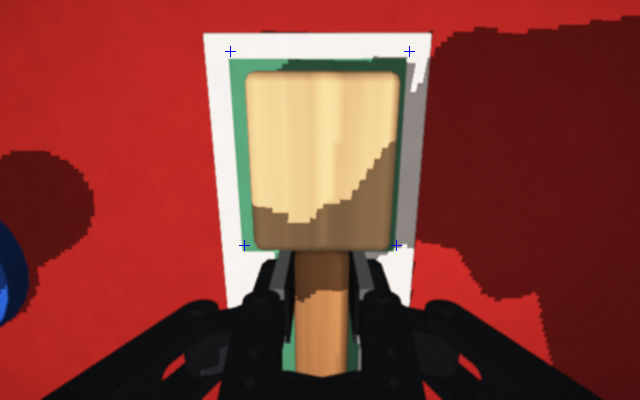

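The outline's blade corners show at (230,59), (407,57) and (242,251), about 3 mm nearer the base than my marks. I'll compute the correction from the pixels.

Run:
```python
from h import *
im=ctrl.read_camera('wrist'); s=ctrl.get_state(); print(s['eef_pos'])
o=[ray(im,u,v,.004)[:2]*1000 for u,v in ((230,60),(407,58),(243,251),(392,250))]; p=[ray(im,u,v,.0357)[:2]*1000 for u,v in ((247,72),(398,72),(254,248),(391,248))]
b=ray(im,206,34,.004)*1000,ray(im,431,34,.004)*1000
print(np.round(o,1),np.round(p,1),np.round(b,1)); print(np.mean(o,0),np.mean(p,0),np.mean(p[:2],0),np.mean(o[:2],0))
```

```text
[0.52414173 0.23782057 0.04443292]
[[606.  287. ]
 [616.3 211.7]
 [516.9 276. ]
 [526.8 201.6]] [[601.2 273. ]
 [607.8 220.8]
 [534.6 265.9]
 [541.5 211. ]] [[614.9 297.5   4. ]
 [626.8 203.5   4. ]]
[566.47593678 244.07665823] [571.2858827  242.66004254] [604.52228407 246.88500104] [611.12233695 249.35438968]
```

```bash
python3 go.py 519.7 239.1 28 -83
```

```text
tcp [524.1 237.8  44.4] psi -82.8 q [0.25 0.33 1.95 0.   0.86 1.69] t 20.38 op 0.27
[-0.  -0.2  0.2] [-4.3 -1.8 16.4]
```

Converted, 16.5 mm / 750 = 0.022, -4.3 mm / 750 = -0.0057.

Request:
send_rows --rows "0 0 0 -0.0057 -0.0024 0.004 -1;0 0 0 -0.0057 -0.0024 0.016 -1;0 0 0 -0.0057 -0.0024 0.022 -1;0 0 0 -0.0057 -0.0024 0.022 -1;0 0 0 -0.0057 -0.0024 0.022 -1;0 0 0 -0.0057 -0.0024 0.022 0;0 0 0 -0.0057 -0.0024 0.022 0;0 0 0 -0.0057 -0.0024 0.022 0"

```text
time: 21.38
eef_pos: [0.518, 0.2386, 0.0255]
tcp_rot: [0.998, 0.063, -0.0, 0.0]
contact_force: [0.6, 0.4, 0.3]
opening: 0.5
finger_force: 0.0
```

Converted, -120 mm / 750 = -0.16, -90 mm / 750 = -0.12.

Request:
send_rows --rows "0 0 0 0 0 0 0.3;0 0 0 0 0 -0.0133 0.5;0 0 0 0 0 -0.0533 1;0 0 0 0 0 -0.12 1;0 0 0 0 0 -0.16 1;0 0 0 0 0 -0.16 1"

```text
time: 22.12
eef_pos: [0.5203, 0.2393, 0.15]
tcp_rot: [0.998, 0.063, 0.004, -0.001]
contact_force: [0.0, -0.3, 0.4]
opening: 0.999
finger_force: 0.0
```

```bash
python3 pw.py w6 0; python3 go.py 515 -428 145 -83 515 -428 150 -30
```

```text
tcp [518.8 238.8 147.4] psi -82.8 q [ 0.25  0.17  1.92 -0.    1.05  1.7 ] t 22.18 op 0.998
[-0.  -0.2  0.2] [-87.4 661.1   1.9]
[  0.1  -0.2 -52.8] [-87.4 661.1  -3.1]
```

View pics/w6.png

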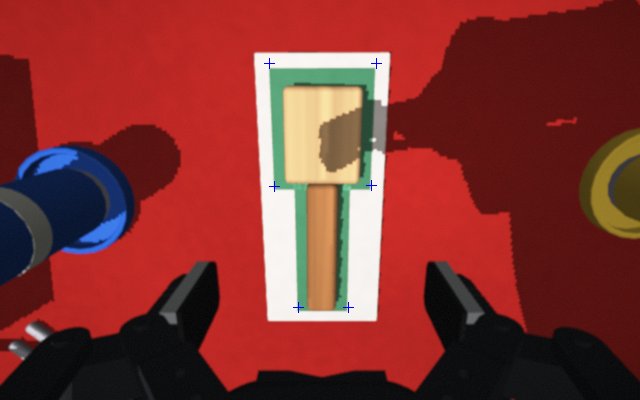

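The paddle lies within the outline: blade (284–362, 87–184), handle end at row 309. The outline runs from row 68 to 311. I'll measure the offset with the heights taken into account.

Run:
```python
from h import *
im=ctrl.read_camera('wrist')
c=im['color'][55:325,250:395]; cv2.imwrite('pics/c6.png',cv2.resize(c,None,fx=2.2,fy=2.2,interpolation=cv2.INTER_CUBIC)[:,:,::-1])
hsv=cv2.cvtColor(im['color'],cv2.COLOR_RGB2HSV)
f=np.radians(7);X=np.array([np.cos(f),np.sin(f)]);Y=np.array([-np.sin(f),np.cos(f)])
def st(n,m,z):
    v,u=np.nonzero(m[50:325,250:395]); u+=250; v+=50
    w=np.array([ray(im,a,b,z)[:2]*1000 for a,b in zip(u,v)]); x=w@X; y=w@Y
    print(n,'x',np.percentile(x,[.3,99.7]).round(1)); 
    for lo,hi in ((590,605),(540,575),(440,500)):
        k=(x>lo-0)&(x<hi); print('  ',lo,np.percentile(y[k],[1,99]).round(1) if k.sum()>20 else '')
gr=(hsv[:,:,0]>40)&(hsv[:,:,0]<95)&(hsv[:,:,1]>60); wd=(hsv[:,:,0]>5)&(hsv[:,:,0]<32)&(hsv[:,:,1]>60)
gr=cv2.morphologyEx(gr.astype(np.uint8),cv2.MORPH_OPEN,np.ones((3,3)));wd=cv2.morphologyEx(wd.astype(np.uint8),cv2.MORPH_OPEN,np.ones((3,3)))
st('green',gr,.004); st('wood',wd,.018)
```

```text
green x [438.5 636.3]
   590 [135.8 210.5]
   540 [136.  210.4]
   440 [151.5 193.9]
wood x [448.  624.5]
   590 [145.7 199.9]
   540 [145.9 199.6]
   440 [161.4 184.4]
```

View pics/c6.png

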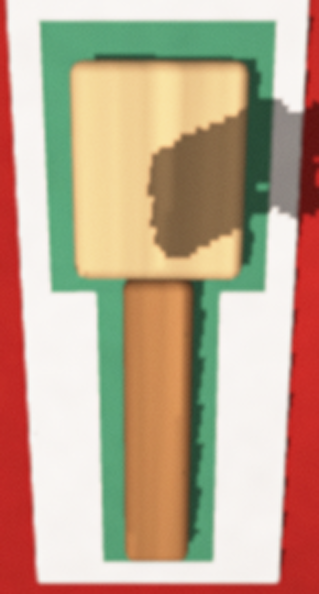

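The paddle sits within about 1 mm of the outline's centre (x 536.3 against 537.4, y 172.8 against 173.2). Now the green can.

Converted, 661 mm / 750 = 0.8813, 575 mm / 750 = 0.7667, -53 degrees / 180 = -0.2944.

Request:
send_rows --rows "0 0 -0.0389 -0.0133 0.1067 0 1;0 0 -0.0722 -0.0267 0.2133 0 1;0 0 -0.1111 -0.0427 0.3267 0 1;0 0 -0.1444 -0.0573 0.44 0 1;0 0 -0.1778 -0.072 0.5467 0 1;0 0 -0.2111 -0.0867 0.6533 0 1;0 0 -0.25 -0.1013 0.7667 0 1;0 0 -0.2944 -0.116 0.8813 0 1" --grip_force 30

```text
time: 23.22
eef_pos: [0.514, -0.2626, 0.1434]
tcp_rot: [0.864, 0.503, -0.001, -0.002]
contact_force: [0.3, 0.8, 0.1]
opening: 0.997
finger_force: 0.0
```

```bash
python3 go.py 515 -428 150 -30
```

```text
tcp [ 514.  -262.6  143.4] psi -29.6 q [-0.65  0.19  1.9   0.    1.05 -0.13] t 23.23 op 0.997
[-0.2 -0.   0.4] [-143.4   82.4   -7. ]
```

Converted, -143 mm / 750 = -0.1907, -100 mm / 750 = -0.1333.

Request:
send_rows --rows "0 0 0 -0.0667 0.0373 0 1;0 0 0 -0.1333 0.0747 0 1;0 0 0 -0.1907 0.1093 0 1;0 0 0 -0.1907 0.1093 0 1;0 0 0 -0.1907 0.1093 0 1;0 0 0 -0.1907 0.1093 0 1"

```text
time: 23.98
eef_pos: [0.5154, -0.4243, 0.1447]
tcp_rot: [0.865, 0.502, -0.0, -0.001]
contact_force: [0.5, 0.1, -0.2]
opening: 0.998
finger_force: 0.0
```

```bash
python3 go.py 515 -428 30 -30;  python3 - <<'E'
from h import *
im=ctrl.read_camera('wrist'); i=im['color'].copy()
hsv=cv2.cvtColor(i,cv2.COLOR_RGB2HSV); g=((hsv[:,:,0]>45)&(hsv[:,:,0]<85)&(hsv[:,:,1]>80)).astype(np.uint8)
cn=max(cv2.findContours(g,0,2)[0],key=cv2.contourArea); print(cv2.boundingRect(cn), pix(im,[.515,-.428,.02]),pix(im,[.515,-.428,.01]))
(u,v),r=cv2.minEnclosingCircle(cn); print(u,v,r,ray(im,u,v,.011))
cv2.drawMarker(i,tuple(int(t) for t in pix(im,[.515,-.428,.02])),(0,0,255),0,10)
cv2.imwrite('pics/w7.png',i[:,:,::-1])
E
```

```text
tcp [ 515.4 -424.3  144.7] psi -29.7 q [-0.84  0.37  1.67  0.    1.1  -0.32] t 23.98 op 0.998
[-0.1 -0.1  0.3] [ -3.5   1.7 114.7]
(287, 165, 72, 72) [323.7 201.4] [323.6 197.4]
322.4303894042969 200.9567108154297 36.26034164428711 [ 0.5129835 -0.4297303  0.011    ]
```

View pics/w7.png

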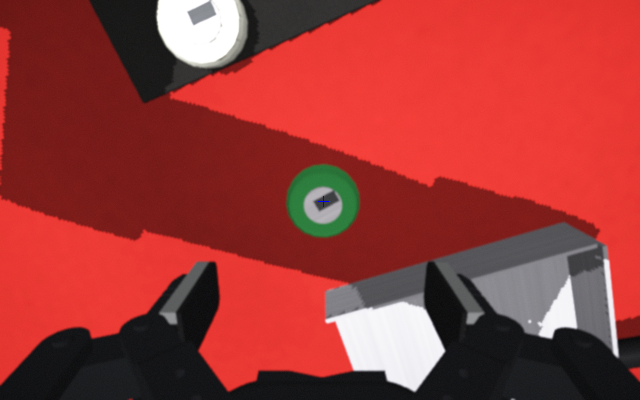

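The green puck is centred at (322,201), with its disc at (323,206). The tray's near rim runs from (325,290) to (565,222) and is clear of the fingers. I'm descending.

```bash
python3 go.py 514 -429.5 19 -30
```

```text
tcp [ 515.6 -424.4  145.2] psi -29.7 q [-0.84  0.37  1.67  0.    1.1  -0.32] t 24.02 op 0.998
[-0.1 -0.   0.3] [ -5.3   1.3 126.2]
```

Converted, 121 mm / 750 = 0.1613, 115 mm / 750 = 0.1533.

Request:
send_rows --rows "0 0 0 -0.0053 0.004 0.0667 1;0 0 0 -0.0053 0.004 0.12 1;0 0 0 -0.0053 0.004 0.1533 1;0 0 0 -0.0053 0.004 0.1613 1;0 0 0 -0.0053 0.004 0.1613 1;0 0 0 -0.0053 0.004 0.1613 1"

```text
time: 24.78
eef_pos: [0.5172, -0.4319, 0.0269]
tcp_rot: [0.865, 0.502, 0.0, 0.002]
contact_force: [0.5, 0.2, 0.5]
opening: 0.998
finger_force: 0.0
```

```bash
python3 go.py 514 -429.5 18 -30; python3 -c "
from h import *
print(ctrl.get_state()['contact_force'])"
```

```text
tcp [ 517.2 -431.9   26.9] psi -29.8 q [-0.85  0.53  1.7   0.    0.91 -0.33] t 24.77 op 0.998
[0.2 0.1 0.2] [ 0.5 -4.   8.9]
[0.51857174 0.19034276 0.47089907]
```

Converted, 8 mm / 750 = 0.0107, 4 mm / 750 = 0.0053.

Request:
send_rows --rows "0 0 0 0 -0.004 0.0053 1;0 0 0 0 -0.004 0.0107 1;0 0 0 0 -0.004 0.0107 1;0 0 0 0 -0.004 0.0107 -1;0 0 0 0 -0.004 0.0107 -1;0 0 0 0 -0.004 0.0107 -1;0 0 0 0 -0.004 0.0107 -1;0 0 0 0 -0.004 0.0107 -1"

```text
time: 25.78
eef_pos: [0.5143, -0.4305, 0.0182]
tcp_rot: [0.865, 0.502, 0.0, 0.001]
contact_force: [0.4, 0.5, 6.5]
opening: 0.645
finger_force: 34.7
```

Converted, -100 mm / 750 = -0.1333, -50 mm / 750 = -0.0667.

Request:
send_rows --rows "0 0 0 0 0 0 -1;0 0 0 0 0 0 -1;0 0 0 0 0 -0.0133 -1;0 0 0 0 0 -0.0667 -1;0 0 0 0 0 -0.1333 -1;0 0 0 0 0 -0.1333 -1"

```text
time: 26.52
eef_pos: [0.5157, -0.4319, 0.1227]
tcp_rot: [0.865, 0.502, 0.001, 0.005]
contact_force: [0.1, -0.8, 0.2]
opening: 0.644
finger_force: 31.9
```

```bash
python3 go.py 592.5 -286 120 -90
```

```text
tcp [ 515.7 -431.9  122.7] psi -29.8 q [-0.85  0.4   1.68  0.    1.05 -0.33] t 26.52 op 0.644
[ 0.6 -0.1 60.2] [164.8  -5.8   2.1]
```

Converted, 165 mm / 750 = 0.22, 120 mm / 750 = 0.16, 60 degrees / 180 = 0.3333.

Request:
send_rows --rows "0 0 0.0556 0.0533 -0.0013 0 -1;0 0 0.1111 0.1067 -0.004 0 -1;0 0 0.1667 0.16 -0.0053 0 -1;0 0 0.2222 0.22 -0.008 0 -1;0 0 0.2778 0.22 -0.008 0 -1;0 0 0.3333 0.22 -0.008 0 -1;0 0 0.3333 0.22 -0.008 0 -1;0 0 0.3333 0.22 -0.008 0 -1"

```text
time: 27.52
eef_pos: [0.5898, -0.2833, 0.1159]
tcp_rot: [1.0, 0.003, -0.001, -0.0]
contact_force: [0.6, 0.2, -0.2]
opening: 0.642
finger_force: 31.9
```

```bash
python3 go.py 592.5 -286 60 -90
python3 - <<'E'
from h import *
np.set_printoptions(precision=1,suppress=True)
im=ctrl.read_camera('wrist'); hsv=cv2.cvtColor(im['color'],cv2.COLOR_RGB2HSV).astype(int); H,S,V=hsv[...,0],hsv[...,1],hsv[...,2]
red=((H<6)|(H>174))&(S>190)
# scan predicted mat edges: sample points along local axes, print not-red transitions
c=np.array([.543,-.2425]); f=np.radians(-8); X=np.array([np.cos(f),np.sin(f)]); Y=np.array([-np.sin(f),np.cos(f)])
def px(lx,ly):
    w=c+X*lx/1e3+Y*ly/1e3; u,v=pix(im,[*w,.004]); return int(round(u)),int(round(v))
def scan(n,pts):
    o=''
    for p in pts:
        u,v=px(*p); o+='?' if not(0<=u<640 and 0<=v<400) else ('r' if red[v,u] else '.')
    print(n,o)
for y in (-50,-36,-20,0,20): scan(('x 75..115 y',y),[(x,y) for x in range(75,116,2)])
for x in (20,40,55,70,85): scan(('y -55..-95 x',x),[(x,-y) for y in range(55,96,2)])
for n,p in (('orange',[.549,-.194,.024]),('white',[.507,-.282,.024])): print(n,pix(im,p))
g=((H>45)&(H<85)&(S>80)).astype(np.uint8); print('green',cv2.boundingRect(max(cv2.findContours(g,0,2)[0],key=cv2.contourArea)))
E
```

```text
tcp [ 589.8 -283.3  115.9] psi -89.7 q [-0.6   0.38  1.72  0.    1.04  0.96] t 27.52 op 0.642
[-0.1  0.1  0.3] [ 2.8  2.8 55.9]
('x 75..115 y', -50) ..........rrrrrrrrrrr
('x 75..115 y', -36) ..........rrrrrrrrrrr
('x 75..115 y', -20) .....................
('x 75..115 y', 0) .....................
('x 75..115 y', 20) .....................
('y -55..-95 x', 20) .....................
('y -55..-95 x', 40) ...........rrrrrrrrrr
('y -55..-95 x', 55) ...........rrrrrrrrrr
('y -55..-95 x', 70) ...........rrrrrrrrrr
('y -55..-95 x', 85) ...........rrrrrrrrrr
orange [187.6 268.6]
white [317.8 322.1]
green (251, 211, 141, 134)
```

The mat's edges match my estimate to 1 mm, and the free spot is confirmed. I'm lowering the puck.

Request:
send_rows --rows "0 0 0 0.004 0.0027 0.06 -1;0 0 0 0.004 0.0027 0.1 -1;0 0 0 0.004 0.0027 0.1173 -1;0 0 0 0.004 0.0027 0.1173 -1;0 0 0 0.004 0.0027 0.1173 -1"

```text
time: 28.2
eef_pos: [0.5944, -0.2862, 0.0306]
tcp_rot: [1.0, 0.002, 0.001, 0.001]
contact_force: [0.7, -0.0, -0.1]
opening: 0.643
finger_force: 31.9
```

```bash
python3 go.py 592.5 -286 23.5 -90
```

```text
tcp [ 594.4 -286.2   30.6] psi -89.8 q [-0.6   0.5   1.73 -0.    0.9   0.96] t 28.2 op 0.643
[ 0.1 -0.1  0.2] [-1.9 -0.3  7.1]
```

Converted, 7 mm / 750 = 0.0093, 4 mm / 750 = 0.0053.

Request:
send_rows --rows "0 0 0 -0.0013 0 0.0053 -1;0 0 0 -0.0013 0 0.0093 -1;0 0 0 -0.0013 0 0.0093 -1;0 0 0 -0.0013 0 0.0093 -1;0 0 0 -0.0013 0 0.0093 0.6;0 0 0 -0.0013 0 0.0093 0.7;0 0 0 -0.0013 0 0.0093 0.7;0 0 0 -0.0013 0 0.0093 0.7"

```text
time: 29.2
eef_pos: [0.5923, -0.2854, 0.0217]
tcp_rot: [1.0, 0.002, -0.0, -0.0]
contact_force: [-0.1, -0.1, -0.3]
opening: 0.85
finger_force: 0.0
```

Converted, -200 mm / 750 = -0.2667, -150 mm / 750 = -0.2.

Request:
send_rows --rows "0 0 0 0 0 -0.0133 0.7;0 0 0 0 0 -0.0533 0.7;0 0 0 0 0 -0.12 0.7;0 0 0 0 0 -0.2 0.7;0 0 0 0 0 -0.2667 0.7;0 0 0 0 0 -0.2667 0.7;0 0 0 0 0 -0.2667 0.7;0 0 0 0 0 -0.2667 0.7"

```text
time: 30.2
eef_pos: [0.5914, -0.2849, 0.2195]
tcp_rot: [1.0, 0.002, -0.002, -0.001]
contact_force: [-0.3, 0.2, -0.1]
opening: 0.851
finger_force: 0.0
```

Run:
```python
from h import *
im=ctrl.read_camera('scene'); cv2.imwrite('pics/f.png',cv2.resize(im['color'][60:360,130:530],None,fx=2,fy=2,interpolation=cv2.INTER_CUBIC)[:,:,::-1])
w=ctrl.read_camera('wrist')
for t in ('can_flat','flat_orange','flat_white'):
  for r in ctrl.look_for(w,t)[:2]: print(t,round(r['p'],2),toworld(w,r['position']).round(3))
```

```text
can_flat 0.71 [ 0.595 -0.283  0.023]
flat_orange 0.9 [ 0.675 -0.096  0.02 ]
flat_orange 0.82 [ 0.549 -0.196  0.023]
flat_white 0.61 [ 0.512 -0.284  0.023]
```

View pics/f.png

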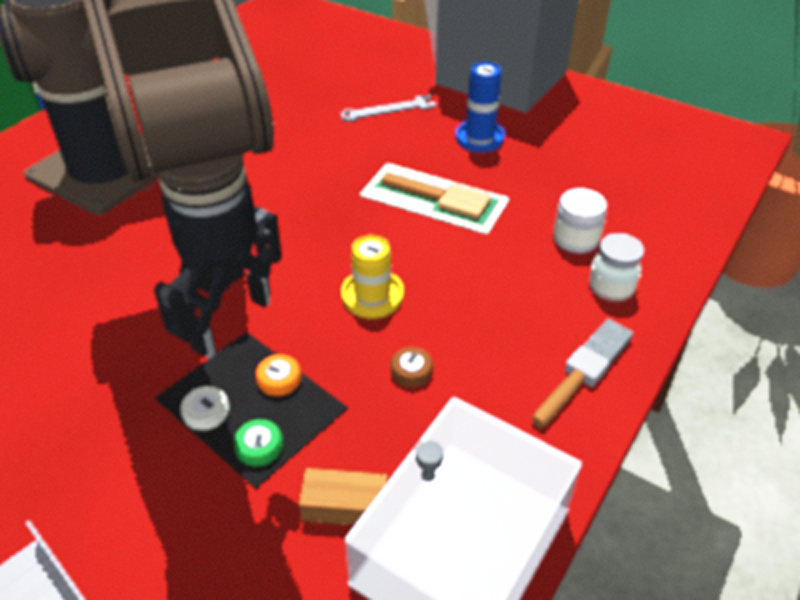

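The final picture shows everything in place:
- The blue can (483,105) and the yellow can (371,275) stand in their holders.
- The paddle (440,195) lies on the outline.
- The green can (258,442) is on the mat, clear of orange (278,374) and white (205,408).
- The gripper is empty and clear of everything.

```bash
python3 -c "
from plant import ctrl
print(ctrl.sign_off())"
```

```text
the job is handed in; nothing more can be done
None
```

I finished the job and handed it in at about 30 s: both cans stand upright in their holders, the paddle lies on its outline within about 1 mm, and the green can lies on the mat clear of the other two, with everything let go.

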